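# Bring the tripped power strip back on

## Robot

A 7-joint arm with a two-finger parallel gripper is mounted at the origin on a cart in front of the work surface, level with it; the furniture and walls round the work are solid. World frame = base frame: x ahead of the robot, y to its left, z up, the work surface at z = 0. Lengths are in mm, angles in rad, forces in N, time in s.
With the tool pointing down it reaches from about 350 to 900 mm from the base axis. Payload 8.1 kg.
Tool frame: the origin (TCP) lies midway between the tips of the shut fingers; the grasp point (between the pads) lies 19 mm behind it; z points along the fingers, y is the line along which they close (so a half turn about z gives the same grasp; the last joint's range is limited). The gripper opens to 85 mm and grips with 20 to 120 N. Pads are 22 mm wide; open, the fingers measure 114 mm over their backs; the gripper's body (76 mm by 85 mm) begins 54 mm behind the grasp point. The pads swing forward as they close: fully open they stand 13 mm farther back than shut.
Start: joints at [1.199, 0.434, 0.025, 1.573, -0.012, 1.134, -0.075], TCP at [165.96, -602.577, 231.323] pointing down, gripper open.
Joint ranges: [-2.62, 2.62], [-0.44, 2.09], [-1.27, 1.32], [0.08, 2.57], [-1.32, 4.46], [0.12, 2], [-2.74, 2.74]. Speed limits (rad/s): [2.22, 2.22, 3.01, 3.01, 3.14, 3.14, 3.14].

## Interface

Orientations are given as a unit quaternion [w, x, y, z].
In Python, from cell import robot gives the robot as it stands.
- The arm moves only by the tool drive_tool, never from a script. Its argument "motion" is a list of rows, each a list of 3 entries, a list of its own where there are three numbers: the shift along the tool's x, y, z as a fraction of full scale, then the turn, a rotation vector about the tool's x, y, z as a fraction of full scale, then the gripper command: -1 is shut, 1 is fully open, values between are in proportion. A call has exactly 8 rows; each row is the pose to reach, as a shift and turn from the pose commanded when the call began, along the tool's axes at that moment; what a row does not reach only later rows make up. Full scale, the value 1, is 15 cm for a shift and 0.5 rad for a turn. A row lasts 1/12 s, in which the tool goes at most 41.7 mm and 7.16 degrees, less where a joint would pass 70% of its speed; a pose out of reach is approached as far as the arm can. A call with a number of a shift or a turn outside -1 to 1 is refused whole. A call with a gripper value outside its range is refused whole. The fingers move at their own pace and stop on an object; the grip force is fixed at half the most. Time passes only in rows, so rows that repeat a pose let the fingers close, or fill a call up. It gives the time, the measured TCP pose, the force, the opening and the grip force at its end, in the units of the state.
- robot.observe(): the state, without advancing time (a new reading comes with each control period).
- robot.get_image(name): name is "scene" or "top" or "wrist"; returns the picture (400x640x3 uint8, red, green, blue); there is no depth.
- robot.calibration(name): a dict with "intrinsics" (3x3 intrinsics, pixels), "origin" and "rotation" of the camera in the world; the wrist camera has in their place "hand_eye" (4x4, takes a point from camera to tool coordinates, whose origin is the TCP and whose axes are the flange's). Camera axes: x right, y down, z forward; pixel columns grow to the right and rows downward; lengths in mm; the calibration is good to about 2 mm. A picture is of the moment at which its call begins: read the wrist's pose just before it. calibration takes no time and is no camera call.
- robot.sign_off(): hands the job in; it is judged then, once.
The state is a dict: "time": time; "joint_positions": joint angles; "joint_velocities": joint speeds; "effort": joint torques, N m; "tool_pos": TCP position; "tool_rot": TCP orientation; "contact_force": force on the tool from outside, world axes, zero at the start; "torque": the same for the moment, N m; "grip_width": finger opening in mm; "grip_force": force on a finger pad.
Only numpy, scipy, OpenCV 4.12 (cv2) and the standard library are available. Lean on these libraries where they do the work, as an engineer would, in place of code of your own. Each camera call takes 0.05 s, during which the arm holds its last target. There are 200 camera calls.

## Task

The power strip has tripped: with the fingertips, push its round reset button fully home, then switch on its wide main rocker, and then switch on the one outlet rocker whose socket holds the block-shaped power adapter. A rocker goes on by pressing its raised half, the one towards the robot, fully down. Only press, pick nothing up; leave the other two outlet rockers off and the things standing around where they are.

Things in the scene. Friction and masses are not known exactly. Their poses are not given: they have to be found in the camera images.
- strip: white power strip fixed to the desk: 116 (x) by 358 (y) mm, flat top 40 mm up. Origin on the desk under it; -x faces the robot (turned up to 0.2 rad), +y is its left end. In a row at x -20 mm, left to right: round reset button (y +150), wide main rocker (+90), three narrow outlet rockers (+20, -52, -124), each with its socket straight behind it at x +29.
- reset_top (a point): centre of the top of the reset button, a plain round push button 20 mm in diameter in a low round collar. Its top stands 11.5 mm above the strip's top when it is out and 5.5 mm when it is home (the collar is 3 mm high); it is pressed straight down.
- reset_button (a joint): travel of the reset button, m: 0 = popped out, 0.006 = fully home. Starts near 0. It stays where it is pushed; about 2.5 to 3 N moves it.
- main_switch_near (a point): the spot to press on the main rocker: on its upper face in its near half, 14 mm from its axis. The rocker is 44 mm long (near to far), 44 mm wide, its face a shallow V with the axis in the valley, 4 mm above the strip's top. Off: the near half slopes up, this spot 9.5 mm above the strip's top, the near edge 12.5 mm; on: the near half lies level, 4 mm above the strip's top.
- main_switch (a joint): hinge of the wide main rocker, rad: 0 = off (the near half stands proud), 0.4 = on (the near half is down). Starts near 0. It stays at whatever angle it is left; about 3 N at the spot moves it.
- left_switch_near (a point): the spot to press on the left outlet rocker: on its upper face in its near half, 13 mm from its axis. The rocker is 40 mm long (near to far), 28 mm wide, its face a shallow V with the axis in the valley, 4 mm above the strip's top. Off: the near half slopes up, this spot 9 mm above the strip's top, the near edge 12 mm; on: the near half lies level, 4 mm above the strip's top.
- left_switch (a joint): hinge of the left outlet rocker, rad: 0 = off (the near half stands proud), 0.4 = on (the near half is down). Starts near 0. It stays at whatever angle it is left; about 3 N at the spot moves it.
- left_socket (a point): centre of the left socket, on the strip's top, behind the left outlet rocker.
- middle_switch_near (a point): the spot to press on the middle outlet rocker: on its upper face in its near half, 13 mm from its axis. The rocker is 40 mm long (near to far), 28 mm wide, its face a shallow V with the axis in the valley, 4 mm above the strip's top. Off: the near half slopes up, this spot 9 mm above the strip's top, the near edge 12 mm; on: the near half lies level, 4 mm above the strip's top.
- middle_switch (a joint): hinge of the middle outlet rocker, rad: 0 = off (the near half stands proud), 0.4 = on (the near half is down). Starts near 0. It stays at whatever angle it is left; about 3 N at the spot moves it.
- middle_socket (a point): centre of the middle socket, on the strip's top, behind the middle outlet rocker.
- right_switch_near (a point): the spot to press on the right outlet rocker: on its upper face in its near half, 13 mm from its axis. The rocker is 40 mm long (near to far), 28 mm wide, its face a shallow V with the axis in the valley, 4 mm above the strip's top. Off: the near half slopes up, this spot 9 mm above the strip's top, the near edge 12 mm; on: the near half lies level, 4 mm above the strip's top.
- right_switch (a joint): hinge of the right outlet rocker, rad: 0 = off (the near half stands proud), 0.4 = on (the near half is down). Starts near 0. It stays at whatever angle it is left; about 3 N at the spot moves it.
- right_socket (a point): centre of the right socket, on the strip's top, behind the right outlet rocker.
- adapter: dark block-shaped plug-in power adapter without a cord, 48 x 46 mm, 41 mm high, fixed in one of the three sockets (which one varies: the one whose point is within a few mm of it in x and y). Origin at the centre of its underside; its top is 82 mm above the desk. The other two sockets carry flat round covers about 8 mm high.
- amber_bottle: small loose amber bottle with a white cap, 33 mm in diameter, 69 mm high, standing off the strip's right end; origin at the centre of its underside.
- bung: loose dark tapered stopper, 31 mm in diameter, 26 mm high, standing off the strip's left end; origin at the centre of its underside.
- stir_bar: loose white stirring bar, 10 x 38 x 10 mm, lying on the desk between the strip and the robot; origin at the centre of its underside.
- tape_roll: loose roll of tape lying flat, 100 mm in diameter, 25 mm high, behind the right part of the strip; origin at the centre of its underside.

How it is judged (in metres and radians):
On the way, in this order (a step that is already met when the one before it is completed fails the run):
1. the reset button is pressed home (value of joint reset_button above 0.005 m), for 0.1 s.
2. then the main rocker is switched on (value of joint main_switch above 0.34 rad), for 0.1 s.
3. then the adapter's outlet rocker is switched on (((horizontal distance between adapter and left_socket below 0.03 m and value of joint left_switch above 0.34 rad) or (horizontal distance between adapter and middle_socket below 0.03 m and value of joint middle_switch above 0.34 rad) or (horizontal distance between adapter and right_socket below 0.03 m and value of joint right_switch above 0.34 rad))), for 0.1 s.
At the end, for the whole second after the job is handed in: The reset button is in by more than 5 of its 6 mm, the main rocker and the rocker of the adapter's socket are past 0.34 of their 0.4 rad, the other two outlet rockers are below 0.08 rad, and the four loose things are within 20 mm of where they began (value of joint reset_button above 0.005 m and value of joint main_switch above 0.34 rad and ((horizontal distance between adapter and left_socket below 0.03 m and value of joint left_switch above 0.34 rad) or (horizontal distance between adapter and middle_socket below 0.03 m and value of joint middle_switch above 0.34 rad) or (horizontal distance between adapter and right_socket below 0.03 m and value of joint right_switch above 0.34 rad)) and (horizontal distance between adapter and left_socket below 0.03 m or value of joint left_switch below 0.08 rad) and (horizontal distance between adapter and middle_socket below 0.03 m or value of joint middle_switch below 0.08 rad) and (horizontal distance between adapter and right_socket below 0.03 m or value of joint right_switch below 0.08 rad) and distance of each of amber_bottle, bung, stir_bar, tape_roll from where it was at the start of the episode below 0.02 m); the robot touches nothing.
It fails at once if an outlet rocker other than the adapter's is tipped towards on (0.2 rad) ((not (horizontal distance between adapter and left_socket below 0.03 m) and value of joint left_switch above 0.2 rad) or (not (horizontal distance between adapter and middle_socket below 0.03 m) and value of joint middle_switch above 0.2 rad) or (not (horizontal distance between adapter and right_socket below 0.03 m) and value of joint right_switch above 0.2 rad)).
It fails at once if a loose thing standing around is shoved (20 mm), lifted or knocked over (distance of any of amber_bottle, bung, stir_bar, tape_roll from where it was at the start of the episode above 0.02 m or height (world z) of any of amber_bottle, bung, stir_bar, tape_roll above 0.015 m or angle between amber_bottle's own z axis and vertical above 0.5 rad).
It also fails if it takes over 42 s, if anything falls off the work surface, if the arm or the gripper's body presses on something with over 40 N, if the wrist force passes 120 N, or if a joint passes its speed limit or range.

## Working session

There is one attempt and no reset: what is moved stays moved. The work goes in short steps, Python scripts to look and compute and a tool call to move; the robot and the scene stay as the last step left them, time stands still between calls to the robot, and variables do not carry over. Pictures are saved under pics/ and viewed, at most 10 in all, crops included, and the job is handed in when it is done.

Besides the shell and the picture viewer there is one more tool, called after "Request:" as name(argument=value, ...), one argument or row to a line, values as JSON. drive_tool: Moves the arm, as the interface text tells. Its arguments: {"type":"object","properties":{"motion":{"type":"array"}},"required":["motion"]}

```bash
mkdir -p pics
python3 - <<'E'
from cell import robot
import cv2
s=robot.observe();print({k:s[k] for k in('time','tool_pos','tool_rot','contact_force','grip_width')})
for n in('scene','top'):
    im=robot.get_image(n);cv2.imwrite(f'pics/{n}0.png',im[:,:,::-1]);print(n,robot.calibration(n))
print(robot.calibration('wrist'))
E
```

```text
{'time': 0.0, 'tool_pos': array([ 165.82166708, -602.06176701,  230.52002987]), 'tool_rot': array([-7.81168515e-04,  9.90983208e-01,  1.33983749e-01, -1.64845449e-04]), 'contact_force': array([-0.25072741, -0.09207451, -0.0700489 ]), 'grip_width': 85.26174844288813}
scene {'intrinsics': array([[421.21682683,   0.        , 317.14625883],
       [  0.        , 421.21682683, 199.46885316],
       [  0.        ,   0.        ,   1.        ]]), 'origin': array([ 53.19780944, 544.6649175 , 647.70978947]), 'rotation': array([ 0.15588239, -0.31985633,  0.84725698, -0.39439602])}
top {'intrinsics': array([[401.5459707 ,   0.        , 320.36939036],
       [  0.        , 401.5459707 , 197.91165539],
       [  0.        ,   0.        ,   1.        ]]), 'origin': array([ 424.67267729,   10.64489754, 1176.17722576]), 'rotation': array([-0.03847384,  0.70640106, -0.70632497,  0.02494697])}
{'intrinsics': array([[288.85548949,   0.        , 318.38454384],
       [  0.        , 288.85548949, 197.79629754],
       [  0.        ,   0.        ,   1.        ]]), 'hand_eye': array([[-1.03163236e-03, -9.46929857e-01, -3.21438613e-01,
         8.18454834e+01],
       [ 9.99999268e-01, -7.73658473e-04, -9.30290544e-04,
         2.51943691e-01],
       [ 6.32236185e-04, -3.21439337e-01,  9.46929962e-01,
        -1.42291740e+02],
       [ 0.00000000e+00,  0.00000000e+00,  0.00000000e+00,
         1.00000000e+00]])}
```

View pics/top0.png

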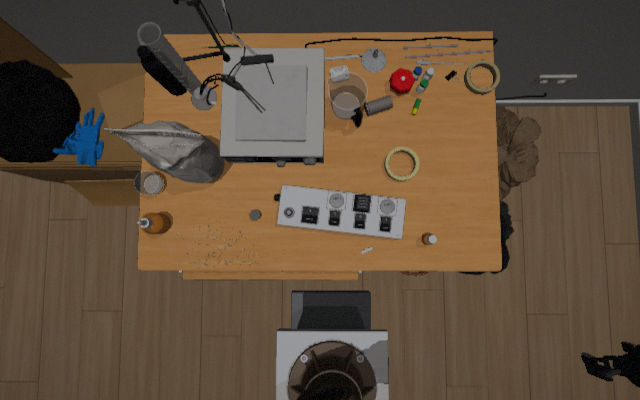

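View pics/scene0.png

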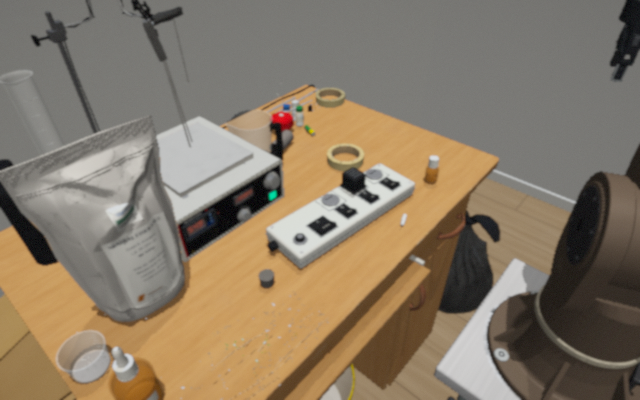

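The top view shows the strip around (341,211), with the reset button at its left end (289,212). The block adapter is at (362,203), behind the middle outlet rocker (360,221). The scene view agrees.

```bash
cat > h.py <<'E'
import numpy as np,cv2
from scipy.spatial.transform import Rotation as R
from cell import robot
def Rq(q): return R.from_quat(np.r_[q[1:],q[0]]).as_matrix()
def cam(n,s=None):
    c=robot.calibration(n)
    if n=='wrist':
        A=Rq(s['tool_rot']);H=c['hand_eye'];return c['intrinsics'],A@H[:3,3]+s['tool_pos'],A@H[:3,:3]
    return c['intrinsics'],np.array(c['origin']),Rq(c['rotation'])
def ray(C,uv,z):
    K,o,M=C;d=M@np.linalg.solve(K,[uv[0],uv[1],1.]);return o+d*(z-o[2])/d[2]
def proj(C,p):
    K,o,M=C;q=K@(M.T@(np.array(p)-o));return q[:2]/q[2]
def strip(o,yaw,x,y,z):
    c,s=np.cos(yaw),np.sin(yaw);return np.array([o[0]+c*x-s*y,o[1]+s*x+c*y,z])
E
python3 - <<'E'
from h import *
im=cv2.imread('pics/top0.png');C=cam('top')
hsv=cv2.cvtColor(im,cv2.COLOR_BGR2HSV)
m=((hsv[...,1]<40)&(hsv[...,2]>120)).astype('uint8')*255
m[:180]=0;m[245:]=0;m[:,:265]=0;m[:,412:]=0
m=cv2.morphologyEx(m,cv2.MORPH_OPEN,np.ones((3,3)))
c=max(cv2.findContours(m,0,2)[0],key=cv2.contourArea)
r=cv2.minAreaRect(c);b=cv2.boxPoints(r);P=np.array([ray(C,p,40) for p in b]);o=P.mean(0)
e=[P[1]-P[0],P[2]-P[1]];L=max(e,key=np.linalg.norm);L*=np.sign(L[1]);yaw=np.arctan2(-L[0],L[1])
print(r,o,yaw,[np.linalg.norm(v) for v in e])
for n,x,y,z in[('reset',-20,150,51),('main',-34,90,49),('mid',-33,-52,49)]:
    p=strip(o,yaw,x,y,z);print(n,p,proj(C,p))
E
```

```text
((341.2314147949219, 211.45611572265625), (125.54207611083984, 40.05052185058594), 6.788974761962891) [488.70873304 -25.84978959  40.        ] -0.12034358812903274 [np.float64(114.0387999767438), np.float64(356.4095845847918)]
reset [486.86138175 125.46639359  51.        ] [287.18258671 211.7781846 ]
main [465.75943847  67.5810933   49.        ] [307.77610247 219.32584562]
mid [449.70463483 -73.51193728  49.        ] [358.16174243 225.08403133]
```

Request:
drive_tool(
  motion=[
    [[0.09,-0.11,0],[0,0,0],-1],
    [[0.18,-0.22,0],[0,0,0],-1],
    [[0.27,-0.33,0],[0,0,0],-1],
    [[0.36,-0.44,0],[0,0,0],-1],
    [[0.45,-0.55,0],[0,0,0],-1],
    [[0.54,-0.66,0],[0,0,0],-1],
    [[0.63,-0.77,0],[0,0,0],-1],
    [[0.72,-0.88,0],[0,0,0],-1],
  ],
)

```text
time: 0.77
tool_pos: [235.2, -445.4, 231.0]
tool_rot: [-0.0, 0.991, 0.134, -0.0]
contact_force: [0.0, -0.4, 0.3]
grip_width: 0.3
grip_force: 0.0
```

Request:
drive_tool(
  motion=[
    [[0.09,-0.11,0],[0,0,0],-1],
    [[0.18,-0.22,0],[0,0,0],-1],
    [[0.27,-0.33,0],[0,0,0],-1],
    [[0.36,-0.44,0],[0,0,0],-1],
    [[0.45,-0.55,0],[0,0,0],-1],
    [[0.54,-0.66,0],[0,0,0],-1],
    [[0.63,-0.77,0],[0,0,0],-1],
    [[0.72,-0.88,0],[0,0,0],-1],
  ],
)

```text
time: 1.43
tool_pos: [304.2, -289.6, 231.1]
tool_rot: [-0.0, 0.991, 0.134, -0.0]
contact_force: [-0.5, -1.4, 0.2]
grip_width: 0.1
grip_force: 0.0
```

Request:
drive_tool(
  motion=[
    [[0.09,-0.11,0],[0,0,0],-1],
    [[0.18,-0.22,0],[0,0,0],-1],
    [[0.27,-0.33,0],[0,0,0],-1],
    [[0.36,-0.44,0],[0,0,0],-1],
    [[0.45,-0.55,0],[0,0,0],-1],
    [[0.54,-0.66,0],[0,0,0],-1],
    [[0.63,-0.77,0],[0,0,0],-1],
    [[0.72,-0.88,0],[0,0,0],-1],
  ],
)

```text
time: 2.1
tool_pos: [373.2, -133.7, 231.2]
tool_rot: [-0.0, 0.991, 0.134, -0.0]
contact_force: [1.0, 0.4, -0.6]
grip_width: 0.1
grip_force: 0.0
```

Request:
drive_tool(
  motion=[
    [[0.09,-0.11,0.05],[0,0,0.1],-1],
    [[0.18,-0.22,0.1],[0,0,0.2],-1],
    [[0.27,-0.33,0.15],[0,0,0.3],-1],
    [[0.36,-0.44,0.2],[0,0,0.4],-1],
    [[0.45,-0.55,0.25],[0,0,0.5],-1],
    [[0.54,-0.66,0.3],[0,0,0.6],-1],
    [[0.63,-0.77,0.35],[0,0,0.7],-1],
    [[0.72,-0.88,0.4],[0,0,0.78],-1],
  ],
)

```text
time: 2.77
tool_pos: [442.4, 22.1, 170.7]
tool_rot: [0.0, 0.998, -0.062, -0.0]
contact_force: [0.4, -0.0, -0.4]
grip_width: 0.4
grip_force: 0.0
```

Run:
```python
from h import *
s=robot.observe();im=robot.get_image('wrist')[:,:,::-1].copy();cv2.imwrite('pics/w1raw.png',im)
print(s['time'],s['tool_pos'],s['tool_rot'],s['joint_velocities'].round(2),s['grip_width'],s['contact_force'])
o=[488.7,-25.85];yaw=-.1203;C=cam('wrist',s)
for x,y,z in[(-20,150,51.5),(-34,90,49.5),(-33,-52,49)]+[(a*58,b*179,40) for a in(-1,1) for b in(-1,1)]:
    u=proj(C,strip(o,yaw,x,y,z));print(u);cv2.circle(im,tuple(int(round(v)) for v in u),3,(0,0,255),1)
cv2.imwrite('pics/w1.png',im)
```

```text
2.7667 [442.35910865  22.05579446 170.74997444] [ 8.00300256e-05  9.98076052e-01 -6.20012144e-02 -1.94828712e-04] [-0.56  0.3  -0.01 -0.12  0.18 -0.15 -1.13] 0.3730930077563695 [ 0.44691644 -0.0318321  -0.37158251]
[199.6155961  158.30078878]
[266.5857673  172.40944784]
[418.37930076 170.52955384]
[540.81460486 192.44481487]
[180.21011301 194.08814284]
[573.50333194  64.34238221]
[158.90392841  66.52998649]
```

View pics/w1.png

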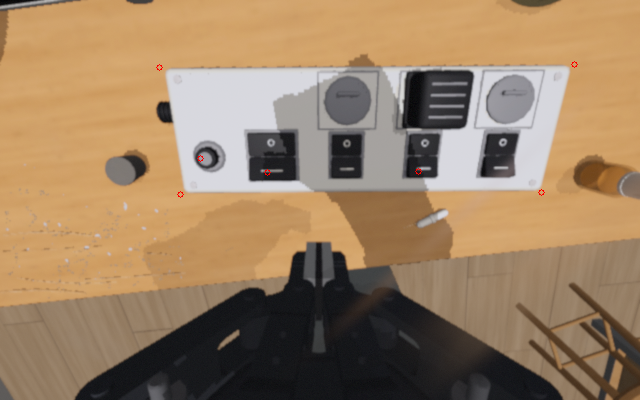

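The picture shows the reset button at (205,157), the main near half at (272,169) and the middle near half at (422,169). The adapter is behind the middle rocker. My prediction is about 5 px left, and the arm was still moving, so I'll measure once more settled.

Run:
```python
from h import *
for _ in range(4): robot.get_image('wrist')
s=robot.observe();im=robot.get_image('wrist')[:,:,::-1].copy();C=cam('wrist',s)
print(s['tool_pos'],s['tool_rot'],s['joint_velocities'].round(3))
hsv=cv2.cvtColor(im,cv2.COLOR_BGR2HSV)
m=((hsv[...,1]<50)&(hsv[...,2]>75)).astype('uint8')*255
m[:55]=0;m[205:]=0;m[:,:150]=0;m[:,585:]=0
m=cv2.morphologyEx(m,cv2.MORPH_OPEN,np.ones((5,5)))
c=cv2.convexHull(max(cv2.findContours(m,0,2)[0],key=cv2.contourArea))
q=cv2.approxPolyN(c,4)[0].astype(float);P=np.array([ray(C,p,40) for p in q])
P=P[np.argsort(P[:,1])];rt,lf=P[:2].mean(0),P[2:].mean(0);L=lf-rt;yaw=np.arctan2(-L[0],L[1]);o=P.mean(0)
print(q,o,yaw,np.linalg.norm(L),[np.linalg.norm(P[1]-P[0]),np.linalg.norm(P[3]-P[2])])
g=cv2.cvtColor(im,cv2.COLOR_BGR2GRAY)
for n,x,y,z in[('reset',-20,150,51.5),('main',-34,90,49.5),('mid',-33,-52,49)]:
    p=strip(o,yaw,x,y,z);u=proj(C,p);print(n,p,u);cv2.circle(im,tuple(int(round(v)) for v in u),2,(0,0,255),-1)
cv2.polylines(im,[q.astype(int)],True,(0,255,0),1)
cv2.imwrite('pics/w2.png',cv2.resize(im[50:210,150:550],None,fx=2,fy=2))
```

```text
[441.84464528  20.66619485 171.1239548 ] [ 2.46755830e-04  9.98183410e-01 -6.02463256e-02 -4.47560307e-04] [ 0.017 -0.012  0.006  0.001 -0.001 -0.001 -0.001]
[[538. 190.]
 [183. 191.]
 [161.  67.]
 [569.  65.]] [489.50106162 -26.81728369  40.        ] -0.1179072294936091 352.40378612559726 [np.float64(113.12764016770676), np.float64(112.5574305880565)]
reset [487.28505569 124.4939496   51.5       ] [199.05275983 156.78500234]
main [466.32420424  66.55740926  49.5       ] [266.06017768 170.99831505]
mid [450.61320114 -74.5743178   49.        ] [417.86423088 169.27223337]
```

View pics/w2.png

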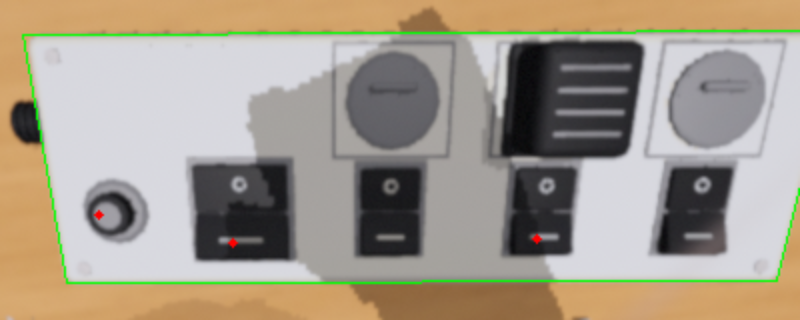

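The button's dark top is at crop (110,214), so pixel (205,157), and my marker sits about 5 px left of it. The two cameras differ by about 5 mm in y, so I'll use the mean. The targets are reset (487,122), main (466,64) and middle (450.5,-76). First I move over the reset button.

Request:
drive_tool(
  motion=[
    [[0.03,-0.1,0.09],[0,0,0],-1],
    [[0.06,-0.2,0.18],[0,0,0],-1],
    [[0.09,-0.3,0.27],[0,0,0],-1],
    [[0.12,-0.4,0.36],[0,0,0],-1],
    [[0.15,-0.5,0.45],[0,0,0],-1],
    [[0.18,-0.61,0.55],[0,0,0],-1],
    [[0.217,-0.708,0.64],[0,0,0],-1],
    [[0.217,-0.708,0.64],[0,0,0],-1],
  ],
)

```text
time: 3.73
tool_pos: [487.6, 124.2, 73.7]
tool_rot: [-0.0, 0.998, -0.06, -0.001]
contact_force: [-0.5, 0.9, 0.4]
grip_width: 0.0
grip_force: 0.0
```

Run:
```python
from h import *
for _ in range(3): robot.get_image('wrist')
s=robot.observe();im=robot.get_image('wrist')[:,:,::-1];print(s['tool_pos'],s['contact_force'])
cv2.imwrite('pics/w3.png',im)
```

```text
[487.29945106 121.33373624  75.6489425 ] [0.52355274 0.19232453 0.49756006]
```

View pics/w3.png

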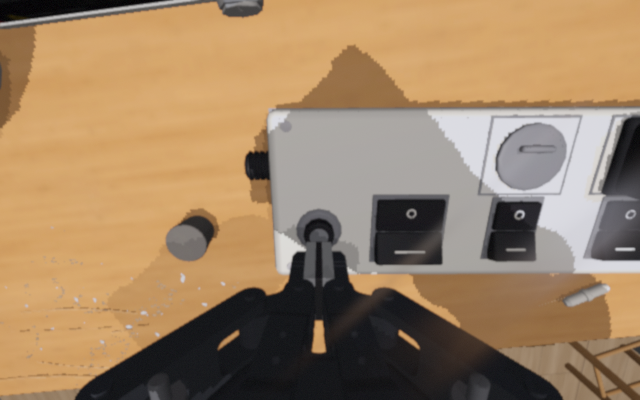

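The reset button at (319,231) is directly under the fingertip line, where I predicted it. Pressing down to about 44.5 mm.

Request:
drive_tool(
  motion=[
    [[0,0,0.04],[0,0,0],-1],
    [[0,0,0.08],[0,0,0],-1],
    [[0,0,0.12],[0,0,0],-1],
    [[0,0,0.15],[0,0,0],-1],
    [[0,0,0.17],[0,0,0],-1],
    [[0,0,0.19],[0,0,0],-1],
    [[0,0,0.207],[0,0,0],-1],
    [[0,0,0.207],[0,0,0],-1],
  ],
)

```text
time: 4.6
tool_pos: [487.2, 122.2, 45.4]
tool_rot: [0.001, 0.998, -0.061, -0.0]
contact_force: [-7.1, -4.0, 21.7]
grip_width: 0.1
grip_force: 11.3
```

Request:
drive_tool(
  motion=[
    [[0,0,0],[0,0,0],-1],
    [[0,0,0],[0,0,0],-1],
    [[0,0,0],[0,0,0],-1],
    [[0,0,0],[0,0,0],-1],
    [[0,0,0],[0,0,0],-1],
    [[0,0,0],[0,0,0],-1],
    [[0,0,0],[0,0,0],-1],
    [[0,0,0],[0,0,0],-1],
  ],
)

```text
time: 5.27
tool_pos: [487.2, 122.2, 45.4]
tool_rot: [0.001, 0.998, -0.061, 0.0]
contact_force: [-7.0, -4.6, 23.1]
grip_width: -0.0
grip_force: 11.7
```

The button is home: z 45.4 with 23 N on a hard stop. Next I lift, move over the main rocker and press.

Request:
drive_tool(
  motion=[
    [[0,0,-0.08],[0,0,0],-1],
    [[0,0,-0.16],[0,0,0],-1],
    [[0,0,-0.2],[0,0,0],-1],
    [[-0.02,0.1,-0.2],[0,0,0],-1],
    [[-0.05,0.2,-0.2],[0,0,0],-1],
    [[-0.07,0.3,-0.2],[0,0,0],-1],
    [[-0.093,0.4,-0.2],[0,0,0],-1],
    [[-0.093,0.4,-0.2],[0,0,0],-1],
  ],
)

```text
time: 5.93
tool_pos: [465.1, 61.7, 73.8]
tool_rot: [0.001, 0.998, -0.062, -0.001]
contact_force: [-1.1, -0.6, -0.2]
grip_width: 0.2
grip_force: 0.0
```

Run:
```python
from h import *
for _ in range(3): robot.get_image('wrist')
s=robot.observe();im=robot.get_image('wrist')[:,:,::-1].copy();C=cam('wrist',s);print(s['tool_pos'],s['contact_force'])
for p in [(466,64,49.5),(450.5,-76,49)]: print(proj(C,p)); cv2.circle(im,tuple(int(v) for v in proj(C,p)),3,(0,0,255),1)
cv2.imwrite('pics/w4.png',im)
```

```text
[466.71644032  65.41875383  74.25091387] [-0.17487258  0.11570889  0.38318582]
[320.15835081 236.01028022]
[540.65433501 233.34315399]
```

View pics/w4.png

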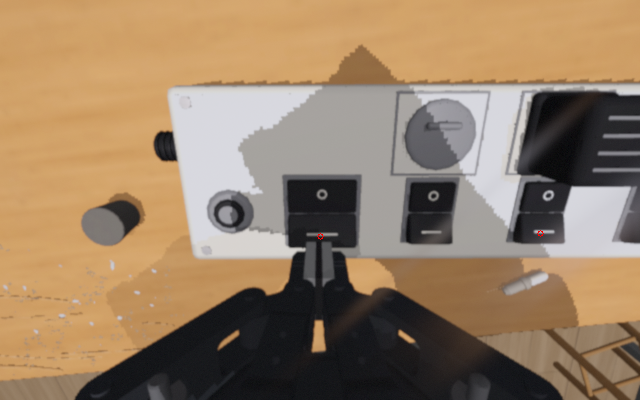

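Both red markers fall on the rockers' near halves: main at (320,236), middle at (540,233). The tip is aligned, so I press to about 43 mm.

Request:
drive_tool(
  motion=[
    [[0,0,0.04],[0,0,0],-1],
    [[0,0,0.08],[0,0,0],-1],
    [[0,0,0.11],[0,0,0],-1],
    [[0,0,0.14],[0,0,0],-1],
    [[0,0,0.17],[0,0,0],-1],
    [[0,0,0.19],[0,0,0],-1],
    [[0,0,0.21],[0,0,0],-1],
    [[0,0,0.21],[0,0,0],-1],
  ],
)

```text
time: 6.8
tool_pos: [465.8, 65.0, 43.8]
tool_rot: [0.001, 0.998, -0.06, -0.0]
contact_force: [-8.7, -0.2, 24.9]
grip_width: 0.2
grip_force: 12.1
```

Request:
drive_tool(
  motion=[
    [[0,0,0],[0,0,0],-1],
    [[0,0,0],[0,0,0],-1],
    [[0,0,0],[0,0,0],-1],
    [[0,0,0],[0,0,0],-1],
    [[0,0,0],[0,0,0],-1],
    [[0,0,0],[0,0,0],-1],
    [[0,0,0],[0,0,0],-1],
    [[0,0,0],[0,0,0],-1],
  ],
)

```text
time: 7.47
tool_pos: [465.8, 64.9, 43.8]
tool_rot: [0.0, 0.998, -0.06, -0.0]
contact_force: [-9.2, 0.1, 24.1]
grip_width: -0.1
grip_force: 12.6
```

Main is on (z 43.8, hard stop). Next I lift, move to the middle rocker and press.

Request:
drive_tool(
  motion=[
    [[0,0,-0.1],[0,0,0],-1],
    [[0,0,-0.2],[0,0,0],-1],
    [[0,0.1,-0.25],[0,0,0],-1],
    [[0,0.3,-0.25],[0,0,0],-1],
    [[0,0.5,-0.25],[0,0,0],-1],
    [[0,0.7,-0.25],[0,0,0],-1],
    [[0.01,0.85,-0.25],[0,0,0],-1],
    [[0.01,0.94,-0.25],[0,0,0],-1],
  ],
)

```text
time: 8.13
tool_pos: [450.5, -78.6, 80.1]
tool_rot: [0.001, 0.998, -0.062, 0.0]
contact_force: [-0.1, -0.7, -0.1]
grip_width: -0.0
grip_force: 0.0
```

Run:
```python
from h import *
for _ in range(4): robot.get_image('wrist')
s=robot.observe();im=robot.get_image('wrist')[:,:,::-1].copy();C=cam('wrist',s);print(s['tool_pos'],s['contact_force'])
for p in [(450.5,-76,49)]: print(proj(C,p)); cv2.circle(im,tuple(int(v) for v in proj(C,p)),3,(0,0,255),1)
cv2.imwrite('pics/w5.png',im)
```

```text
[450.9594211  -75.25585366  80.20189654] [-7.49681534e-01  4.52881348e-01  5.89929605e-04]
[319.03069681 231.40740937]
```

View pics/w5.png

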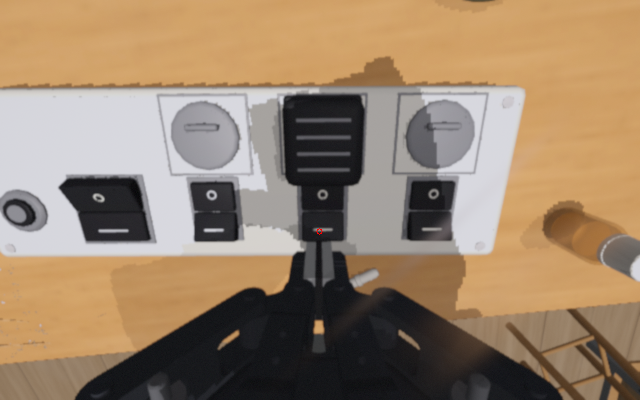

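The main rocker at (105,210) has visibly flipped, and the middle rocker's near half at (320,231) is under the tip. Pressing from 80.5 to 43 mm.

Request:
drive_tool(
  motion=[
    [[0,0,0.05],[0,0,0],-1],
    [[0,0,0.1],[0,0,0],-1],
    [[0,0,0.14],[0,0,0],-1],
    [[0,0,0.17],[0,0,0],-1],
    [[0,0,0.2],[0,0,0],-1],
    [[0,0,0.23],[0,0,0],-1],
    [[0,0,0.25],[0,0,0],-1],
    [[0,0,0.25],[0,0,0],-1],
  ],
)

```text
time: 9.05
tool_pos: [450.2, -75.0, 43.8]
tool_rot: [0.001, 0.998, -0.06, -0.0]
contact_force: [-10.3, 1.8, 26.2]
grip_width: -0.2
grip_force: 13.5
```

Request:
drive_tool(
  motion=[
    [[0,0,0],[0,0,0],-1],
    [[0,0,0],[0,0,0],-1],
    [[0,0,0],[0,0,0],-1],
    [[0,0,0],[0,0,0],-1],
    [[0,0,0],[0,0,0],-1],
    [[0,0,0],[0,0,0],-1],
    [[0,0,0],[0,0,0],-1],
    [[0,0,0],[0,0,0],-1],
  ],
)

```text
time: 9.72
tool_pos: [450.1, -75.1, 43.8]
tool_rot: [0.0, 0.998, -0.06, -0.0]
contact_force: [-9.6, 1.8, 27.9]
grip_width: -0.1
grip_force: 13.8
```

Request:
drive_tool(
  motion=[
    [[0,0,-0.1],[0,0,0],-1],
    [[0,0,-0.2],[0,0,0],-1],
    [[0,0,-0.3],[0,0,0],-1],
    [[0,0,-0.4],[0,0,0],-1],
    [[0,0,-0.5],[0,0,0],-1],
    [[0,0,-0.6],[0,0,0],-1],
    [[0,0,-0.6],[0,0,0],-1],
    [[0,0,-0.6],[0,0,0],-1],
  ],
)

```text
time: 10.38
tool_pos: [451.4, -75.6, 133.1]
tool_rot: [0.0, 0.998, -0.061, 0.001]
contact_force: [0.3, -0.5, -0.3]
grip_width: -0.1
grip_force: 0.0
```

Run:
```python
from h import *
for _ in range(4): robot.get_image('wrist')
im=robot.get_image('wrist')[:,:,::-1].copy();s=robot.observe();print(s['time'],s['tool_pos'],s['contact_force'])
cv2.imwrite('pics/w6.png',im)
```

```text
10.6333 [450.26116441 -75.32318398 131.95605901] [-1.10056429 -0.1131582  -1.20389548]
```

View pics/w6.png

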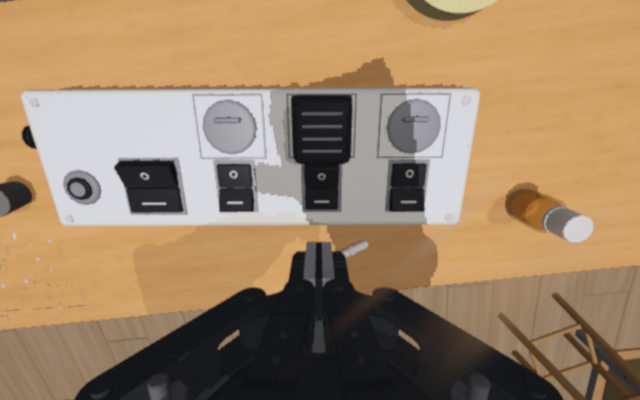

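The main rocker at (150,185) and the middle one at (322,187) are on, and both bottomed at 43.8 mm. The left (235,187) and right (408,187) rockers are still off, the loose things look undisturbed and the arm is clear.

```bash
python3 -c "
from cell import robot
print(robot.sign_off())"
```

```text
the job is handed in; nothing more can be done
None
```

I pressed the reset button home, then switched on the main rocker and the middle outlet rocker (the adapter's), each pushed to its hard stop, and handed the job in; no verdict came back.

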